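# Close and fasten the access panel of a control box and hold it pressed

### The arm

A 6-joint arm with a two-finger parallel gripper is mounted at the origin on a cart in front of the work surface, level with it; the furniture and walls round the work are solid. World frame = base frame: x ahead of the robot, y to its left, z up, the work surface at z = 0. Lengths are in mm, angles in rad, forces in N, time in s.
With the tool pointing down it reaches from about 350 to 850 mm from the base axis. Payload 8.1 kg.
Tool frame: the origin (TCP) lies on the centre line of the jaws, within the pads' length; the fingertips stand 22 mm ahead of it and the grasp point (between the pads) lies 3 mm ahead of it; z points along the fingers, x is the direction in which the jaws open and shut, and the axes are right-handed (so a half turn about z gives the same grasp; the last joint's range is limited). The gripper opens to 93 mm and grips with 3 to 60 N. Pads are 15 mm wide; open, the fingers measure 128 mm over their backs; the gripper's body (75 mm by 188 mm) begins 65 mm behind the grasp point.
Start: joints at [1.094, 0.13, 1.488, -0, 1.523, -0.085], TCP at [229.091, 554.547, 240.635] pointing down, gripper open.
Joint ranges: [-2.96, 2.96], [-0.89, 2.26], [0.02, 2.5], [-1.34, 4.48], [0, 2.73], [-2.66, 2.66]. Speed limits (rad/s): [2.39, 2.39, 2.79, 3.14, 3.14, 3.14].

### API

Orientations are given as a unit quaternion [x, y, z, w].
In Python, from bench import status, eyes, manip, spotter gives the robot as it stands.
- The arm moves only by the tool step_arm, never from a script. Its argument "steps" is a list of rows, each a list of 5 numbers: the gripper's target within -1 to 1 (fully open at 1, half-way at 0, shut at -1), then the shift along the world's x, y, z in mm, then the turn about the world's z in rad. In form: [[fingers, dx, dy, dz, roll], ...]. A call has 1 to 12 rows; each row shifts and turns the commanded pose from where the row before left it; what a row does not reach is not made up. A row lasts 1/8 s, in which the tool goes at most 62.5 mm and 10.7 degrees, less where a joint would pass 70% of its speed; a pose out of reach is approached as far as the arm can. A call with a gripper value outside its range is refused whole. The fingers move at their own pace and stop on an object; the grip force is fixed at half the most. Time passes only in rows, so rows that do not move let the fingers close. It gives the time, the measured TCP pose, the force and the opening at its end, in the units of the state.
- status.read_state(): the state, without advancing time (a new reading comes with each control period).
- eyes.grab_frame(name): name is "side" or "top"; returns a dict with "img" (400x640x3 uint8, red, green, blue), "depth" (400x640 float32, mm along the optical axis (not along the pixel's ray), 0 where there is no reading), "fx", "fy", "cx", "cy" (pixels), "distortion" ([k1, k2, p1, p2, k3] as OpenCV has them; the pictures are not rectified), "R" (3x3) and "t" (3): a world point X has camera coordinates R X + t. Camera axes: x right, y down, z forward; pixel columns grow to the right and rows downward; lengths in mm; the calibration is good to about 2 mm. A picture is of the moment at which its call begins.
- manip.hand_in(): hands the job in, once; it reports no verdict.
Trained networks look in a picture, given as the dict that the camera call returned (one of the last four; its "shot" number tells which), for a name from the list of things; names that differ only in an ending like _2 or _b are one class to them, and where a whole thing is asked for, a point or a joint stands for the part that bears it (a point fixed in the world has none). Each returns a list of dicts, best first, with "score" (0 to 1); they miss things now and then, are a little off and sometimes report something else, mostly with a low value. They report only what shows in the picture. A call takes as long as a camera call.
- spotter.find_in(name, picture): "rect" ([left, top, width, height] in pixels, round what is visible of it).
- spotter.outline_of(name, picture): "region" (400x640 bool, what is visible of it) and "rect" ([left, top, width, height] in pixels, round what is visible of it).
The state is a dict: "clock": time; "joints": joint angles; "dq": joint speeds; "joint_torque": joint torques, N m; "eef_pos": TCP position; "orientation": TCP orientation; "contact_force": force on the tool from outside, world axes, zero at the start; "moment": the same for the moment, N m; "finger_gap": finger opening in mm.
Only numpy, scipy, OpenCV 4.12 (cv2) and the standard library are available. Lean on these libraries where they do the work, as an engineer would, in place of code of your own. Each camera call takes 0.05 s, during which the arm holds its last target.

### The job

Push the open access panel of the low steel control box down until it snaps onto its catches, then turn the black quarter-turn fastener on it clockwise until its wing (and the slot line on top) is in line with the two raised ribs on the panel. Then let go of the fastener and press with the fingers on the panel plate itself, hard enough to squeeze the springy seal and keep the panel flat against the frame, and finish while still pressing. Leave the small things beside the box where they are.

Things in the scene. Friction and masses are not known exactly. Their poses are not given: they have to be found in the camera images.
- service_box: Grey steel control box fixed to the table, 220 (its x) x 200 (y) x 75 mm high without the panel. Origin: centre of its underside, z up. The panel's hinge runs along y on its -x side (next to the robot), at x = -112, z = 79 mm; the catches are inside its +x side. Two cable glands stick out 17 mm from its -y wall.
- access_panel (a joint): Angle of the steel panel (plate 220 x 198 x 6 mm, hinged on the near side of the box), rad: 0 = pressed flat on the frame, grows as its far edge rises. Stiff hinge, stays where left. At 165 mm from the hinge 20 N push it past the spring catches (met at about 0.06); let go, the seal lifts it to about 0.01, resting on the catches. Pressing it flat (below 0.006) takes about 10 N there; 20 N is harmless.
- quarter_turn (a joint): Angle of the quarter-turn fastener, rad, growing clockwise seen from outside: 0 = wing parallel to the hinge, 1.571 = wing and slot line in line with the two ribs (square to the hinge): fastened. It can overrun to 2.0 and stays where it is left (friction about 0.06 N m). Its cam goes under a keeper in the frame, so it must be turned with the panel shut.
- panel_hinge (a point): Middle of the hinge axis of the panel. Frame turns with the panel: x along the plate from the hinge to the far edge, z out of the plate's outer face. With the panel shut, x and y are those of the box. The plate's outer face lies 4 mm above this point (along z).
- fastener_grip (a point): Centre of the fastener's wing: a black upright bar 12 mm thick, 38 mm long, 24 mm high (top 10.5 mm above this point) on a round foot 38 mm across, on the panel's centre line 165 mm from the hinge, this point 18 mm above the plate's outer face, turning about z. Site frame turns with the wing: y along the wing, x across it (grip across x).
- panel_left_press (a point): Point on the plate's outer face, 165 mm from the hinge and 65 mm to the +y side of the fastener: a free flat place to push. 58 mm from the far edge, 34 mm from the side edge.
- panel_right_press (a point): The same on the -y side of the fastener.
- marker_pen: Bystander: marker pen lying on the table beside the box, 17 x 140 x 19 mm; origin at its underside.
- tally_counter: Bystander: small white round tally counter lying on the table, 68 x 55 x 24 mm; origin at its underside.
- tie_tub: Bystander: small white round tub, 70 mm across, 45 mm high; origin at its underside.

How it is judged (in metres and radians):
On the way, in this order (a step that is already met when the one before it is completed fails the run):
1. the panel is shut on its catches, with the fastener not yet turned home (value of joint access_panel below 0.022 rad and value of joint quarter_turn below 1.2 rad), for 0.2 s.
2. the fastener's wing is in line with the ribs (within 0.12 rad), the panel still shut (value of joint access_panel below 0.022 rad and value of joint quarter_turn between 1.451 and 1.691 rad), for 0.2 s.
At the end, for the whole second after the job is handed in: The panel is pressed flat on the frame (hinge angle below 0.006 rad), the fastener stands within 0.12 rad of in line with the ribs, the fingers push on the panel plate with more than 4 N and no longer touch the fastener; all this is kept up through the last second (value of joint access_panel below 0.006 rad and value of joint quarter_turn between 1.451 and 1.691 rad and contact force between the fingers and access_panel above 4 N and contact force between the fingers and quarter_turn below 0.5 N); the arm keeps its last pose, push and grip.
It fails at once if a bystander is moved more than 30 mm (distance of any of marker_pen, tally_counter, tie_tub from where it was at the start of the episode above 0.03 m).
It also fails if it takes over 53 s, if anything falls off the work surface, if the arm or the gripper's body presses on something with over 40 N, if the wrist force passes 120 N, or if a joint passes its speed limit or range.

## Working session

There is one attempt and no reset: what is moved stays moved. The work goes in short steps, Python scripts to look and compute and a tool call to move; the robot and the scene stay as the last step left them, time stands still between calls to the robot, and variables do not carry over. Pictures are saved under pics/ and viewed, and the job is handed in when it is done.

Besides the shell and the picture viewer there is one more tool, called after "Call:" as name([rows], argument=value, ...), one row to a line, values as JSON. step_arm: Moves the arm, as the interface text tells. Its arguments: {"type":"object","properties":{"steps":{"type":"array"}},"required":["steps"]}

```bash
mkdir -p pics; ls
python3 - <<'E'
from bench import status, eyes, spotter
import cv2,numpy as np
print(status.read_state())
for n in ["side","top"]:
    p=eyes.grab_frame(n)
    print(n,p["fx"],p["fy"],p["cx"],p["cy"],p["distortion"],np.array(p["R"]).tolist(),p["t"],p["shot"])
    cv2.imwrite(f"pics/{n}0.png",cv2.cvtColor(p["img"],cv2.COLOR_RGB2BGR))
    for o in ["service_box","access_panel","quarter_turn","marker_pen","tally_counter","tie_tub"]:
        print(o,[(d["rect"],round(d["score"],2)) for d in spotter.find_in(o,p)][:2])
print(status.read_state()["clock"])
E
```

```text
pics
{'clock': 0.0, 'joints': array([ 1.09361247e+00,  1.31137851e-01,  1.48926515e+00, -2.00310741e-05,
        1.52300492e+00, -8.54036078e-02]), 'dq': array([ 0.00154657, -0.00170448,  0.00062605,  0.00147226,  0.00026659,
        0.0009813 ]), 'joint_torque': array([ 1.20232322e-03, -5.59852123e+01, -4.91753054e+01,  7.71704572e-02,
        3.57221067e-02, -1.59681927e-04]), 'eef_pos': array([228.84596151, 554.07419101, 239.60909941]), 'orientation': array([ 8.31213674e-01,  5.55952340e-01, -7.89901488e-04,  4.47169147e-04]), 'contact_force': array([ 0.02218097, -0.28928974,  0.73409295]), 'moment': array([-0.00306905,  0.0221252 , -0.02284704]), 'finger_gap': 92.79156310308883}
side 362.4000002640334 362.4000002640334 315.21173792158095 199.87941214915915 [-0.05402905  0.          0.          0.          0.        ] [[-0.07861584642633469, 0.9967356647326282, 0.018372896904874432], [0.5136930346096877, 0.056297683825867764, -0.8561250124773444], [-0.8543646849467511, -0.05786696333702696, -0.5164420583860206]] [  87.96643504 -186.38539997 1365.96131758] 1
service_box [([271.5, 1
[... 330 characters left out ...]
 435.01694123706665 318.4587320781083 196.9738675433393 [-0.03885111  0.          0.          0.          0.        ] [[0.004957624831430023, -0.9999049051363111, -0.012868668943449927], [-0.9954744348424824, -0.003713569883801484, -0.09495714282642825], [0.09490032418844183, 0.013281192832853768, -0.9953981808230641]] [-34.59603837 542.46135125 890.64215171] 2
service_box [([248.1, 149.9, 133.3, 140.3], 0.94)]
access_panel [([374.7, 214.5, 14.0, 68.2], 0.59), ([249.4, 157.7, 131.2, 127.0], 0.57)]
quarter_turn [([304.3, 189.9, 23.2, 22.8], 0.85)]
marker_pen [([374.2, 214.4, 14.6, 68.2], 0.72)]
tally_counter [([408.2, 199.2, 21.9, 23.5], 0.59)]
tie_tub [([406.8, 253.1, 34.3, 28.8], 0.84)]
0.7
```

View pics/side0.png

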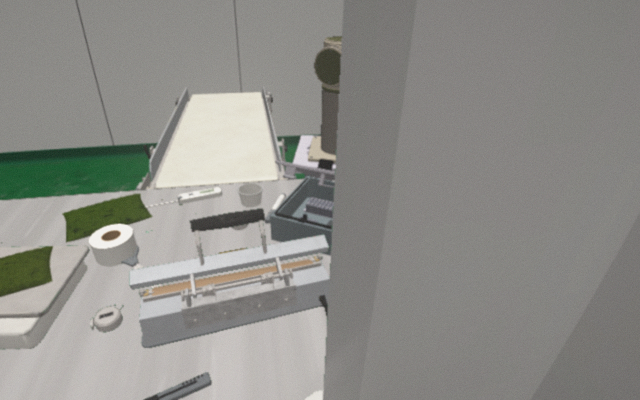

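View pics/top0.png

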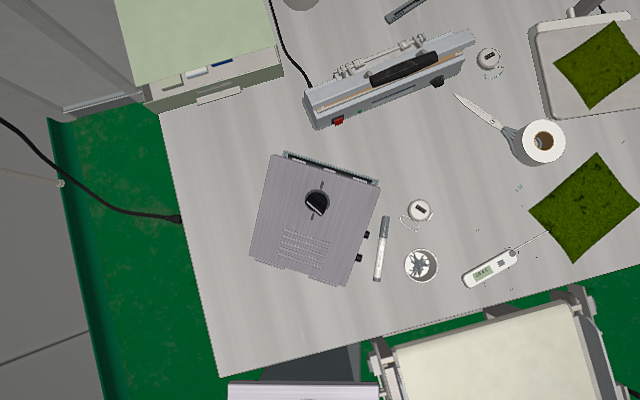

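```bash
cat > h.py <<'E'
from bench import status, eyes, spotter
import cv2,numpy as np
def K(p): return np.array([[p["fx"],0,p["cx"]],[0,p["fy"],p["cy"]],[0,0,1.]])
def cloud(p):
    v,u=np.mgrid[0:400,0:640]
    pts=np.stack([u.ravel(),v.ravel()],1).astype(float)
    n=cv2.undistortPoints(pts[:,None],K(p),np.array(p["distortion"]))[:,0]
    d=p["depth"].ravel().astype(float)
    C=np.c_[n*d[:,None],d]
    W=(C-np.array(p["t"]))@np.array(p["R"])
    W[d==0]=np.nan
    return W.reshape(400,640,3)
def proj(X,p):
    R=np.array(p["R"]);q,_=cv2.projectPoints(np.atleast_2d(X).astype(float),cv2.Rodrigues(R)[0],np.array(p["t"],float),K(p),np.array(p["distortion"]))
    return q[:,0]
E
python3 - <<'E'
from h import *
import pickle
p=eyes.grab_frame("top");s=eyes.grab_frame("side")
pickle.dump((p,s),open("f0.pkl","wb"))
W=cloud(p)
for v in range(150,295,8):
    print(v,[tuple(np.round(W[v,u]).astype(int)) if W[v,u,0]==W[v,u,0] else None for u in (265,290,310,317,330,350,370)])
cv2.imwrite("pics/z1.png",cv2.cvtColor(cv2.resize(p["img"][140:300,230:450],None,fx=3.6,fy=3.6,interpolation=cv2.INTER_CUBIC),cv2.COLOR_RGB2BGR))
cv2.imwrite("pics/z2.png",cv2.cvtColor(cv2.resize(s["img"][140:270,180:360],None,fx=4.4,fy=4.4,interpolation=cv2.INTER_CUBIC),cv2.COLOR_RGB2BGR))
E
```

```text
150 [(np.int64(649), np.int64(87), np.int64(-5)), (np.int64(648), np.int64(31), np.int64(-1)), (np.int64(648), np.int64(-13), np.int64(2)), (np.int64(648), np.int64(-28), np.int64(2)), (np.int64(648), np.int64(-57), np.int64(1)), (np.int64(649), np.int64(-101), np.int64(-3)), (np.int64(649), np.int64(-144), np.int64(-2))]
158 [(np.int64(630), np.int64(86), np.int64(-1)), (np.int64(628), np.int64(30), np.int64(15)), (np.int64(616), np.int64(-16), np.int64(75)), (np.int64(631), np.int64(-28), np.int64(0)), (np.int64(631), np.int64(-57), np.int64(-3)), (np.int64(631), np.int64(-100), np.int64(1)), (np.int64(631), np.int64(-144), np.int64(0))]
166 [(np.int64(613), np.int64(85), np.int64(-1)), (np.int64(580), np.int64(15), np.int64(198)), (np.int64(579), np.int64(-20), np.int64(204)), (np.int64(609), np.int64(-29), np.int64(22)), (np.int64(600), np.int64(-56), np.int64(79)), (np.int64(613), np.int64(-100), np.int64(0)), (np.int64(613), np.int64(-144), np.int64(0))]
174 [(np.int64(595), np.int64(85), np.int64(-2)), (np.int64(567), np.int64(15), np.int64(186)), (np.int64(566), np.int64(-20)
[... 4453 characters left out ...]
1)), (np.int64(372), np.int64(-142), np.int64(1))]
286 [(np.int64(354), np.int64(82), np.int64(-3)), (np.int64(354), np.int64(28), np.int64(-4)), (np.int64(355), np.int64(-15), np.int64(-1)), (np.int64(355), np.int64(-30), np.int64(-1)), (np.int64(355), np.int64(-57), np.int64(0)), (np.int64(355), np.int64(-100), np.int64(-1)), (np.int64(355), np.int64(-143), np.int64(-1))]
294 [(np.int64(337), np.int64(81), np.int64(-2)), (np.int64(337), np.int64(28), np.int64(-3)), (np.int64(338), np.int64(-15), np.int64(-3)), (np.int64(338), np.int64(-30), np.int64(0)), (np.int64(338), np.int64(-57), np.int64(-1)), (np.int64(338), np.int64(-100), np.int64(1)), (np.int64(339), np.int64(-142), np.int64(1))]
```

View pics/z1.png

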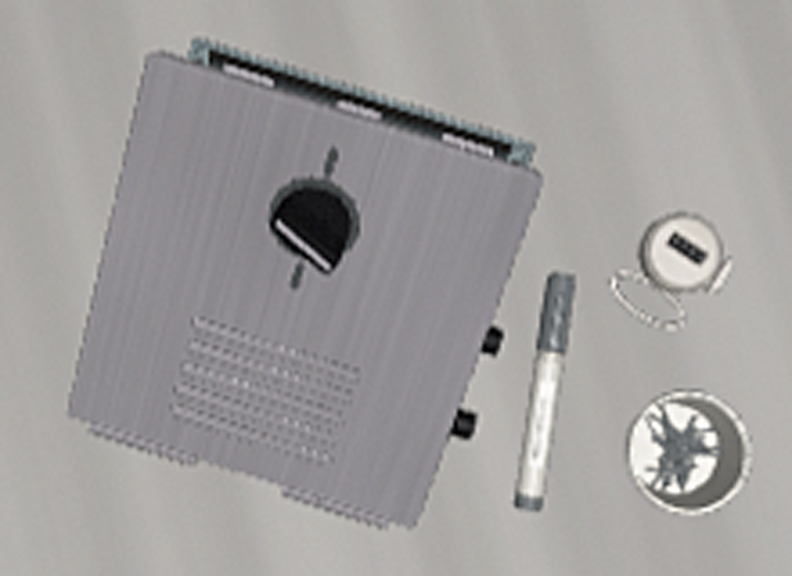

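View pics/z2.png

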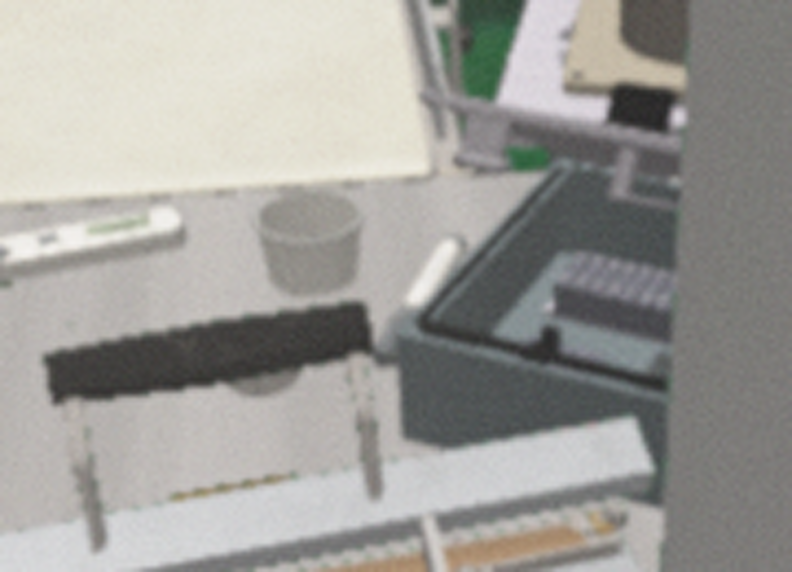

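Run:
```python
from h import *
import pickle
p,s=pickle.load(open("f0.pkl","rb"))
W=cloud(p)
m=np.zeros((400,640),bool);m[150:295,240:390]=1
P=W[m&(W[...,2]>60)]
# plane fit ransac-ish
sel=P
for i in range(8):
    c=sel.mean(0);n=np.linalg.svd(sel-c,full_matrices=False)[2][2];n*=np.sign(n[2])
    r=(P-c)@n; sel=P[abs(r)<max(4,12-2*i)]
print("n",n,"c",c,len(sel),r.std())
th=np.arccos(n[2]);print("tilt",th)
# tilt dir: up-slope horizontal direction = -n_xy
x=-n[:2]/np.linalg.norm(n[:2]);yaw=np.arctan2(x[1],x[0]);print("yaw from plane",yaw)
ux=np.array([x[0]*np.cos(th),x[1]*np.cos(th),np.sin(th)]);uy=np.array([-x[1],x[0],0])
q=np.c_[(sel-c)@ux,(sel-c)@uy].astype(np.float32)
rect=cv2.minAreaRect(q);print(rect)
# edge yaw via minAreaRect box points in world
bp=cv2.boxPoints(rect)
for b in bp: print(np.round(c+b[0]*ux+b[1]*uy,1))
# table cal
T=W[300:340,240:360].reshape(-1,3);print("table z",np.nanmedian(T[:,2]))
o=spotter.outline_of("quarter_turn",p) if 0 else None
F=P[(P-c)@n>12]
print("fast",len(F),F.mean(0),((F-c)@n).max(), np.median((F-c)@n))
```

```text
n [-0.51030932  0.16155828  0.84467942] c [486.09996851 -20.3244046  146.35081082] 11024 25.55268932872724
tilt 0.5648303562210091
yaw from plane -0.30660566550964863
((-8.419204711914062, 0.79425048828125), (198.37109375, 228.9026336669922), 89.90792083740234)
[357.4 -82.6  80.5]
[ 541.6 -141.3  203. ]
[601.7  47.7 203.2]
[417.5 106.5  80.7]
table z -0.049589023198641974
fast 217 [513.13254954 -28.37112703 193.27950918] 33.03491972948231 26.911703106307982
```

Run:
```python
from h import *
import pickle
p,s=pickle.load(open("f0.pkl","rb"))
for W in (cloud(p),cloud(s)):
    Q=W.reshape(-1,3);Q=Q[~np.isnan(Q[:,0])]
    print("max z per cell rows x from 100..800 step100; cols y from 800 to -300")
    for x in range(0,900,100):
        print(x,[int(Q[k][:,2].max()) if (k:=((Q[:,0]>=x)&(Q[:,0]<x+100)&(Q[:,1]>=y)&(Q[:,1]<y+100))).sum()>3 else None for y in range(800,-401,-100)])
# wing slot: bright pixels in the black region
p0=p;W=cloud(p)
im=p["img"].astype(int).sum(2)
cv2.imwrite("pics/z3.png",cv2.cvtColor(cv2.resize(p["img"][175:225,285:350],None,fx=12,fy=12,interpolation=cv2.INTER_NEAREST),cv2.COLOR_RGB2BGR))
```

```text
max z per cell rows x from 100..800 step100; cols y from 800 to -300
0 [-215, -688, -785, -788, -786, -788, None, None, None, None, -144, -155, -787]
100 [-237, -783, -787, -786, -787, None, None, 4, 8, 5, 55, 56, -4]
200 [-263, -788, -786, -786, -784, None, 3, 6, 6, 4, 5, 5, 3]
300 [-288, -789, -787, -787, -788, None, 4, 5, 91, 109, 19, 49, 22]
400 [-759, -787, -785, -788, None, None, 5, 87, 152, 193, 176, 48, 21]
500 [-766, -774, -775, -757, None, None, 5, 5, 203, 204, 203, 28, 5]
600 [-746, -787, -788, -787, None, 3, 4, 6, 84, 83, 4, 5, 4]
700 [-787, -787, -788, -791, None, 153, 154, 153, 147, 133, 200, 200, 9]
800 [-787, -785, -786, None, None, 154, 153, 153, 153, 104, 126, 170, 133]
max z per cell rows x from 100..800 step100; cols y from 800 to -300
0 [None, None, None, None, None, None, None, None, None, 395, 20, 56, -5]
100 [None, None, None, None, None, None, None, None, None, 361, 54, 56, -5]
200 [None, None, None, None, None, None, None, None, None, None, 4, 4, 2]
300 [None, None, None, None, None, None, None, None, None, 98, 20, 47, 21]
400 [None, None, None, None, None, None, None, None, None, 163, 144, 47, 21]
500 [None, None, None, None, None, None, None, None, None, 203, 203, 16, 4]
600 [None, None, None, None, None, None, None, None, None, 83, 2, 3, 3]
700 [None, None, None, None, None, None, None, None, None, 132, 198, 198, 9]
800 [None, None, None, None, None, None, None, None, None, 105, 127, 170, 131]
```

View pics/z3.png

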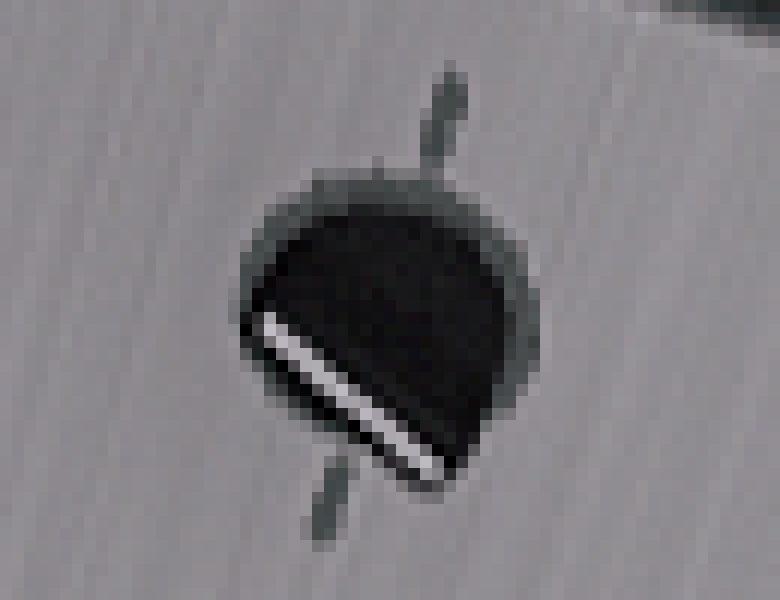

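Call:
step_arm([
  [-1, 28, -44, 2, 0.01],
  [-1, 28, -44, 2, 0.01],
  [-1, 28, -44, 2, 0.01],
  [-1, 28, -44, 2, 0.01],
  [-1, 28, -44, 2, 0.01],
  [-1, 28, -44, 2, 0.01],
  [-1, 28, -44, 2, 0.01],
  [-1, 28, -44, 2, 0.01],
  [-1, 28, -44, 2, 0],
  [-1, 28, -44, 2, 0],
  [-1, 28, -44, 2, 0],
  [-1, 28, -44, 2, 0],
])

```text
clock: 2.3
eef_pos: [565.9, 25.0, 264.9]
orientation: [0.808, 0.589, 0.0, 0.0]
contact_force: [0.5, -0.1, 1.3]
finger_gap: 0.8
```

Call:
step_arm([
  [-1, 3, -4, 0, 0],
  [-1, 0, 0, 0, 0],
])

```text
clock: 2.55
eef_pos: [567.9, 22.6, 264.4]
orientation: [0.809, 0.588, -0.0, -0.0]
contact_force: [0.0, 0.6, 0.4]
finger_gap: 0.6
```

Call:
step_arm([
  [-1, 0, 0, -30, 0],
  [-1, 0, 0, -22, 0],
  [-1, 0, 0, -10, 0],
  [-1, 0, 0, -10, 0],
  [-1, 0, 0, -10, 0],
])

```text
clock: 3.18
eef_pos: [568.5, 23.0, 183.1]
orientation: [0.808, 0.589, 0.001, 0.0]
contact_force: [0.6, -0.1, 1.3]
finger_gap: 0.1
```

Run:
```python
from h import *
p=eyes.grab_frame("top")
cv2.imwrite("pics/t1.png",cv2.cvtColor(cv2.resize(p["img"][120:300,200:440],None,fx=3.3,fy=3.3,interpolation=cv2.INTER_CUBIC),cv2.COLOR_RGB2BGR))
W=cloud(p)
for v in (200,220,240,250): print([np.round(W[v,u]) for u in (350,360)])
```

```text
[array([525., -91., 157.]), array([ 525., -109.,  154.])]
[array([490., -92., 139.]), array([ 489., -110.,  143.])]
[array([453., -93., 123.]), array([ 453., -111.,  127.])]
[array([434., -93., 115.]), array([ 431., -122.,   -2.])]
```

View pics/t1.png

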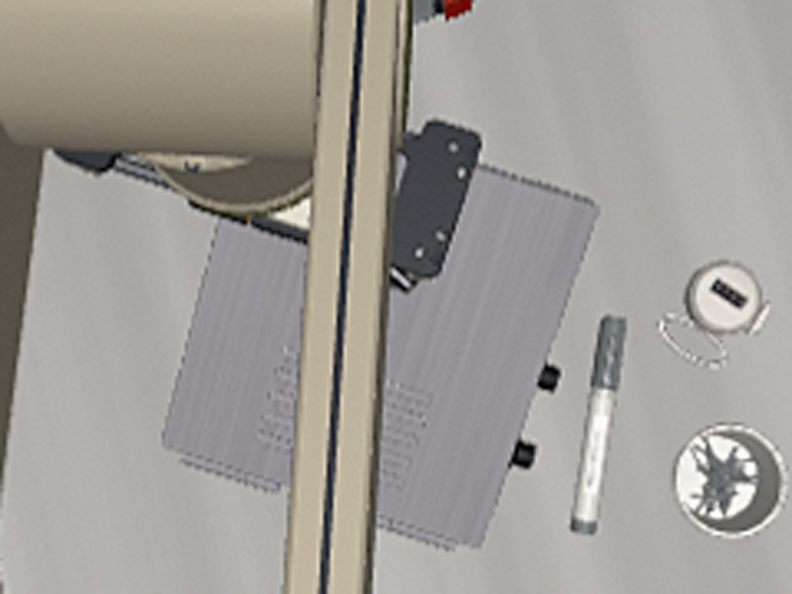

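The picture shows the panel (zoomed corner 598,205) going down under the fingers. I'll continue.

Call:
step_arm([
  [-1, 0, 0, -12, 0],
  [-1, 0, 0, -12, 0],
  [-1, 0, 0, -12, 0],
  [-1, 0, 0, -12, 0],
  [-1, 0, 0, -8, 0],
  [-1, 0, 0, -5, 0],
  [-1, 0, 0, -3, 0],
])

```text
clock: 4.1
eef_pos: [568.1, 22.5, 118.4]
orientation: [0.808, 0.589, -0.0, -0.0]
contact_force: [-0.8, -0.1, 0.0]
finger_gap: 0.4
```

Call:
step_arm([
  [-1, 0, 0, -3, 0],
  [-1, 0, 0, -3, 0],
])

```text
clock: 4.35
eef_pos: [568.5, 22.4, 113.3]
orientation: [0.808, 0.589, 0.0, 0.0]
contact_force: [-3.5, -0.8, 8.0]
finger_gap: 0.2
```

Call:
step_arm([
  [-1, 0, 0, -3, 0],
  [-1, 0, 0, -3, 0],
  [-1, 0, 0, 0, 0],
])

```text
clock: 4.72
eef_pos: [568.5, 22.5, 106.8]
orientation: [0.808, 0.589, 0.0, 0.0]
contact_force: [1.3, -1.5, 1.9]
finger_gap: 0.5
```

Call:
step_arm([
  [-1, 0, 0, -1, 0],
  [-1, 0, 0, -1, 0],
  [-1, 0, 0, 0, 0],
])

```text
clock: 5.1
eef_pos: [568.6, 22.5, 105.5]
orientation: [0.808, 0.589, 0.0, 0.0]
contact_force: [-1.2, -1.5, 7.6]
finger_gap: 0.5
```

Call:
step_arm([
  [-1, 0, 0, -1, 0],
  [-1, 0, 0, 0, 0],
])

```text
clock: 5.35
eef_pos: [568.6, 22.5, 105.2]
orientation: [0.808, 0.589, 0.0, 0.0]
contact_force: [-3.6, -0.8, 12.5]
finger_gap: 0.5
```

Call:
step_arm([
  [-1, 0, 0, -1, 0],
  [-1, 0, 0, -1, 0],
  [-1, 0, 0, 0, 0],
])

```text
clock: 5.72
eef_pos: [568.7, 22.5, 104.9]
orientation: [0.808, 0.589, 0.0, 0.001]
contact_force: [-11.4, -0.1, 25.9]
finger_gap: 0.6
```

Call:
step_arm([
  [-1, 0, 0, 40, 0],
  [1, 0, 30, 50, -0.18],
  [1, 0, 60, 0, -0.18],
  [1, 0, 60, 0, -0.18],
  [1, 0, 60, 0, -0.18],
  [1, 0, 60, 0, -0.18],
  [1, 0, 60, 0, -0.18],
  [1, 0, 0, 0, 0],
])

```text
clock: 6.72
eef_pos: [566.4, 352.9, 190.2]
orientation: [0.995, 0.096, -0.001, -0.0]
contact_force: [0.4, -0.6, 0.5]
finger_gap: 65.8
```

Run:
```python
from h import *
import pickle
p=eyes.grab_frame("top");pickle.dump(p,open("f2.pkl","wb"))
cv2.imwrite("pics/t2.png",cv2.cvtColor(cv2.resize(p["img"][120:300,200:440],None,fx=3.3,fy=3.3,interpolation=cv2.INTER_CUBIC),cv2.COLOR_RGB2BGR))
cv2.imwrite("pics/t2b.png",cv2.cvtColor(cv2.resize(p["img"][160:225,280:350],None,fx=11,fy=9.2,interpolation=cv2.INTER_NEAREST),cv2.COLOR_RGB2BGR))
print([ (d["rect"],d["score"]) for d in spotter.find_in("quarter_turn",p)])
W=cloud(p)
for v in (180,200,220,240,250): print([np.round(W[v,u]) for u in (300,350,360)])
```

```text
[([314.7, 180.6, 17.3, 15.5], 0.77)]
[array([570.,   3.,  88.]), array([571., -95.,  87.]), array([ 571., -115.,   87.])]
[array([531.,   3.,  86.]), array([531., -95.,  82.]), array([ 531., -115.,   84.])]
[array([492.,   3.,  83.]), array([492., -95.,  84.]), array([ 492., -115.,   84.])]
[array([452.,   3.,  85.]), array([453., -95.,  85.]), array([ 453., -121.,    1.])]
[array([433.,   2.,  85.]), array([433., -95.,  83.]), array([ 431., -121.,    1.])]
```

View pics/t2.png

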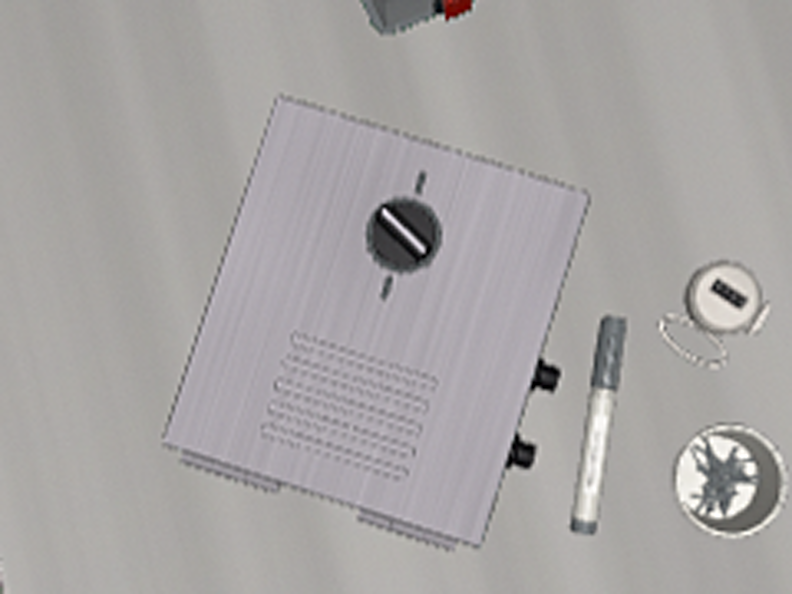

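View pics/t2b.png

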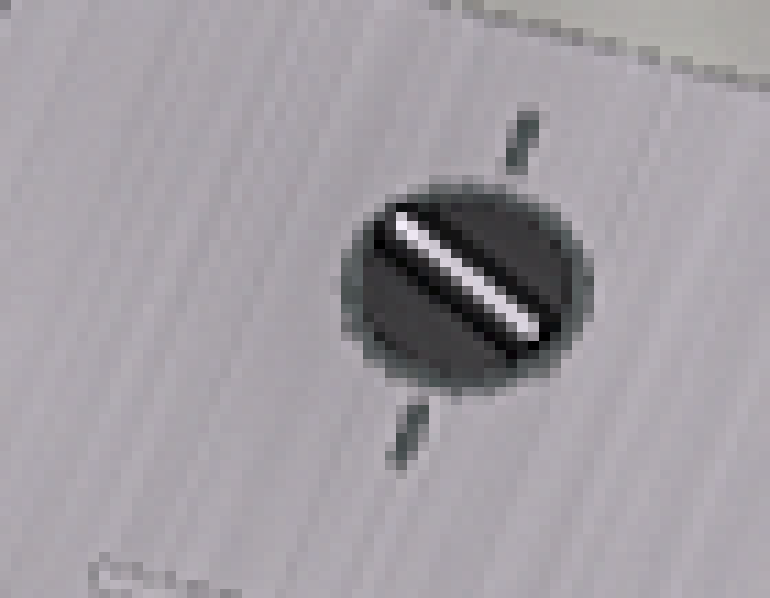

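```bash
cat >> h.py <<'E'
def onplane(uv,p,z):
    n=cv2.undistortPoints(np.array(uv,float).reshape(-1,1,2),K(p),np.array(p["distortion"]))[:,0]
    R=np.array(p["R"]);c=-R.T@np.array(p["t"]);d=np.c_[n,np.ones(len(n))]@R
    return c+d*((z-c[2])/d[:,2])[:,None]
def slot(p,z=111.5,r=(165,215,300,345)):
    a,b,c,d=r
    g=p["img"][a:b,c:d].astype(float).mean(2)
    dark=(g<60).astype(np.uint8)
    v,u=np.nonzero(dark);hull=cv2.convexHull(np.c_[u,v].astype(np.int32))
    mk=np.zeros_like(dark);cv2.fillConvexPoly(mk,hull,1);mk=cv2.erode(mk,np.ones((3,3),np.uint8))
    w=np.clip(g-110,0,None)*mk; v,u=np.nonzero(w>0)
    X=onplane(np.c_[u+c,v+a],p,z)[:,:2];ww=w[v,u]
    m=(X*ww[:,None]).sum(0)/ww.sum();C=((X-m)*ww[:,None]).T@(X-m)/ww.sum()
    e=np.linalg.eigh(C);dr=e[1][:,1]
    return m,np.arctan2(dr[1],dr[0]),np.sqrt(e[0])*np.sqrt(12),len(u)
def panel(p,reg=(140,295,240,390)):
    W=cloud(p);a,b,c,d=reg
    P=W[a:b,c:d].reshape(-1,3);P=P[(P[:,2]>70)&(P[:,2]<96)]
    q=P
    for i in range(5):
        c=q.mean(0);n=np.linalg.svd(q-c,full_matrices=False)[2][2];n*=np.sign(n[2]);q=P[abs((P-c)@n)<5]
    r=cv2.minAreaRect(q[:,:2].astype(np.float32));return c,n,r
E
python3 - <<'E'
from h import *
import pickle
p=pickle.load(open("f2.pkl","rb"))
print(slot(p)); c,n,r=panel(p);print(c,n,r)
# edges
uv=[(280+(525-0)/11,160+112/9.2),(280+400/11,160+465/9.2)]
X=onplane(uv,p,83.5);d=X[0]-X[1];print(X,np.arctan2(d[1],d[0]),X.mean(0))
x=np.array([np.cos(-.3066),np.sin(-.3066)]);print("angle",-(n[:2]@x), proj([[551.3,-40.4,111.5],[551.3,-40.4,83]],p))
E
```

```text
(array([548.92316401, -39.77052343]), np.float64(0.7984667239117977), array([ 2.58656367, 33.83336587]), 31)
[496.09838205 -23.25343257  84.46142259] [-0.01108476  0.00374685  0.99993154] ((497.4367980957031, -23.022048950195312), (198.60430908203125, 227.8854217529297), 72.44741821289062)
[[586.55499632 -51.14696752  83.5       ]
 [510.26050874 -29.02298582  83.5       ]] -0.28224025730653646 [548.40775253 -40.08497667  83.5       ]
angle 0.011698696651898504 [[322.17262322 188.19382284]
 [322.23566187 189.85268786]]
```

Call:
step_arm([
  [1, -2, -49, 0, -0.12],
  [1, -2, -49, 0, -0.12],
  [1, -2, -49, 0, -0.12],
  [1, -2, -49, 0, -0.12],
  [1, -2, -49, 0, -0.12],
  [1, -2, -49, 0, -0.12],
  [1, -2, -49, 0, -0.12],
  [1, -3, -50, 0, -0.125],
  [1, 0, 0, 0, 0],
  [1, 0, 0, 0, 0],
])

```text
clock: 8.07
eef_pos: [550.8, -45.2, 191.6]
orientation: [0.926, -0.378, -0.0, -0.0]
contact_force: [0.1, 0.5, 0.5]
finger_gap: 93.1
```

Call:
step_arm([
  [1, -1, 5, -30, 0],
  [1, 0, 0, -30, 0],
  [1, 0, 0, -12, 0],
  [1, 0, 0, -6, 0],
  [1, 0, 0, 0, 0],
])

```text
clock: 8.7
eef_pos: [550.6, -39.2, 114.2]
orientation: [0.926, -0.377, 0.0, -0.0]
contact_force: [0.2, 0.5, -0.1]
finger_gap: 92.7
```

Call:
step_arm([
  [-1, 0, -1, -1, 0],
  [-1, 0, 0, 0, 0],
  [-1, 0, 0, 0, 0],
  [-1, 0, 0, 0, 0],
  [-1, 0, 0, 0, 0],
  [-1, 0, 0, 0, 0],
  [-1, 0, 0, 0, 0],
  [-1, 0, 0, 0, 0],
])

```text
clock: 9.7
eef_pos: [550.8, -40.6, 113.0]
orientation: [0.926, -0.378, 0.001, -0.0]
contact_force: [1.3, -1.3, 2.0]
finger_gap: 17.7
```

Call:
step_arm([
  [-1, 0, 0, 0, 0],
  [-1, 0, 0, 0, 0],
])

```text
clock: 9.95
eef_pos: [549.2, -39.1, 112.2]
orientation: [0.926, -0.377, -0.002, -0.0]
contact_force: [-4.6, 6.8, 4.2]
finger_gap: 11.7
```

Call:
step_arm([
  [-1, -1, 1, 0, 0],
  [-1, 0, 0, 0, -0.11],
  [-1, 0, 0, 0, -0.11],
  [-1, 0, 0, 0, -0.11],
  [-1, 0, 0, 0, -0.11],
])

```text
clock: 10.58
eef_pos: [549.1, -39.1, 112.4]
orientation: [0.82, -0.572, -0.0, -0.0]
contact_force: [-0.8, 2.4, 1.4]
finger_gap: 11.3
```

Call:
step_arm([
  [-1, 0, 0, 0, -0.11],
  [-1, 0, 0, 0, -0.11],
  [-1, 0, 0, 0, -0.11],
  [-1, 0, 0, 0, -0.11],
  [-1, 0, 0, 0, -0.11],
  [-1, 0, 0, 0, -0.11],
  [-1, 0, 0, 0, 0],
  [-1, 0, 0, 0, 0],
])

```text
clock: 11.58
eef_pos: [549.2, -39.2, 112.4]
orientation: [-0.593, 0.805, 0.0, -0.0]
contact_force: [-0.8, 1.7, -0.4]
finger_gap: 11.9
```

Call:
step_arm([
  [1, 0, 0, 0, 0],
  [1, 0, 0, 0, 0],
  [1, 0, 0, 0, 0],
  [1, 0, 0, 0, 0],
  [1, 0, 0, 40, 0],
  [1, 0, 0, 50, 0],
  [-1, 0, 60, 0, 0],
  [-1, 0, 60, 0, 0],
  [-1, 0, 60, 0, 0],
  [-1, 0, 60, 0, 0],
  [-1, 0, 60, 0, 0],
  [-1, 0, 60, 0, 0],
])

```text
clock: 13.08
eef_pos: [549.1, 322.5, 202.8]
orientation: [-0.592, 0.806, -0.0, 0.0]
contact_force: [-0.3, -1.7, -0.2]
finger_gap: 16.3
```

Run:
```python
from h import *
print(status.read_state()["eef_pos"])
p=eyes.grab_frame("top")
cv2.imwrite("pics/t3b.png",cv2.cvtColor(cv2.resize(p["img"][160:225,280:350],None,fx=9,fy=9,interpolation=cv2.INTER_NEAREST),cv2.COLOR_RGB2BGR))
m,a,l,k=slot(p);print(m,a,l,k,"q",[(-.3066+np.pi/2-a+np.pi/2)%np.pi-np.pi/2]); c,n,r=panel(p);print(c,n,r)
```

```text
[549.09106551 322.53862205 202.76735386]
[548.44751487 -39.5254439 ] 2.8385975017293053 [ 2.48554573 32.84430738] 28 q [np.float64(1.5671914786553844)]
[496.13026317 -23.32408279  84.02491523] [-0.00742927  0.00264166  0.99996891] ((497.4081726074219, -22.890823364257812), (198.37533569335938, 227.63600158691406), 72.47257995605469)
```

View pics/t3b.png

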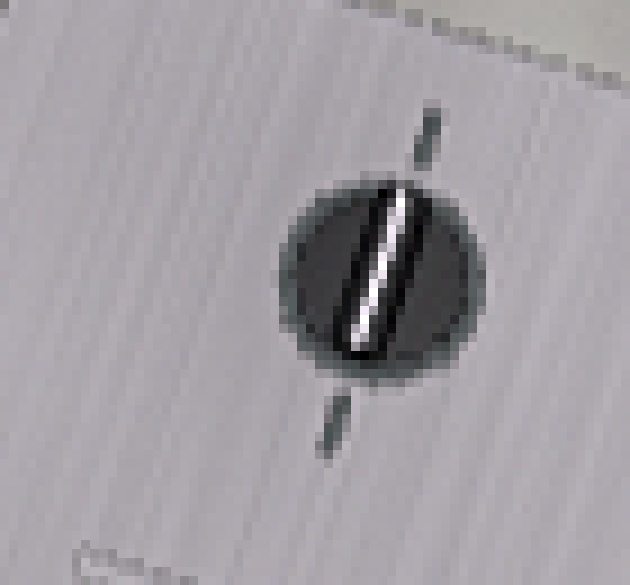

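The zoom shows the slot line (355,345)–(400,195) in line with both ribs, measured at q≈1.567. Next I press on the left side of the plate.

Call:
step_arm([
  [-1, 4, -60, 0, 0],
  [-1, 4, -60, 0, 0],
  [-1, 4, -60, 0, 0],
  [-1, 4, -60, 0, 0],
  [-1, 4, -60, 0, 0],
  [-1, 0, 0, -30, 0],
  [-1, 0, 0, -30, 0],
  [-1, 0, 0, -20, 0],
  [-1, 0, 0, -10, 0],
  [-1, 0, 0, 0, 0],
])

```text
clock: 14.38
eef_pos: [569.1, 20.9, 112.3]
orientation: [-0.592, 0.806, 0.0, -0.0]
contact_force: [0.2, 0.3, 0.9]
finger_gap: 0.8
```

Call:
step_arm([
  [-1, 0, 0, -3, 0],
  [-1, 0, 0, -2, 0],
  [-1, 0, 0, -1, 0],
  [-1, 0, 0, -1, 0],
  [-1, 0, 0, -1, 0],
  [-1, 0, 0, 0, 0],
])

```text
clock: 15.12
eef_pos: [569.6, 20.6, 105.7]
orientation: [-0.592, 0.806, -0.0, 0.0]
contact_force: [-2.6, 0.6, 6.6]
finger_gap: 0.4
```

Call:
step_arm([
  [-1, 0, 0, -1, 0],
  [-1, 0, 0, -1, 0],
  [-1, 0, 0, 0, 0],
  [-1, 0, 0, 0, 0],
])

```text
clock: 15.62
eef_pos: [569.7, 20.6, 105.1]
orientation: [-0.592, 0.806, -0.0, 0.0]
contact_force: [-8.8, 0.0, 16.7]
finger_gap: 0.2
```

Call:
step_arm([
  [-1, 0, 0, -0.5, 0],
  [-1, 0, 0, 0, 0],
  [-1, 0, 0, 0, 0],
  [-1, 0, 0, 0, 0],
  [-1, 0, 0, 0, 0],
  [-1, 0, 0, 0, 0],
])

```text
clock: 16.38
eef_pos: [569.7, 20.6, 105.0]
orientation: [-0.592, 0.806, -0.0, 0.0]
contact_force: [-11.0, 0.8, 20.9]
finger_gap: 0.6
```

Run:
```python
from h import *
p=eyes.grab_frame("top")
W=cloud(p);P=W[140:295,240:390].reshape(-1,3);P=P[(P[:,2]>70)&(P[:,2]<93)]
c,n,r=panel(p);print(c,n,-(n[:2]@np.array([np.cos(.3066),-np.sin(.3066)])))
for o in ["marker_pen","tally_counter","tie_tub"]: print(o,[(d["rect"],round(d["score"],2)) for d in spotter.find_in(o,p)][:1])
cv2.imwrite("pics/t4.png",cv2.cvtColor(cv2.resize(p["img"][120:300,200:440],None,fx=3.3,fy=3.3),cv2.COLOR_RGB2BGR))
print(status.read_state()["contact_force"],status.read_state()["eef_pos"])
```

```text
[476.34268038 -30.9309248   82.89850773] [ 1.41072909e-03 -9.89526186e-04  9.99998515e-01] -0.001643597855948382
marker_pen [([373.4, 216.2, 14.7, 65.2], 0.7)]
tally_counter [([403.2, 197.8, 29.8, 34.1], 0.85)]
tie_tub [([403.6, 248.2, 37.4, 34.0], 0.57)]
[-10.65668007   0.94755419  20.92541114] [569.74972884  20.61849613 105.05328382]
```

View pics/t4.png

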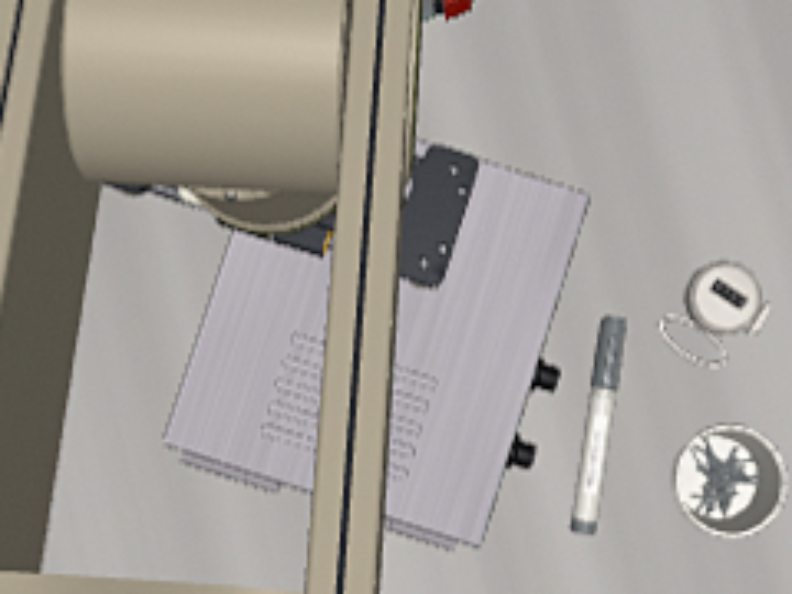

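The picture shows the panel flat (fitted angle about 0), the fingers pressing on its left side, and the pen, counter and tub where they were. I'm handing in.

```bash
python3 -c "
from bench import manip,status
print(manip.hand_in()); print(status.read_state()['contact_force'])"
```

```text
the job is handed in; nothing more can be done
None
the job is handed in; nothing more can be done
```

I shut the panel onto its catches and turned the fastener clockwise to line up with the ribs. Then I let go of it, closed the fingers and handed in while still pressing on the plate's left side (+y of the fastener). No verdict was reported.

Last checks:
- **Panel shut:** after the first push it measured about 0.012 rad, resting on the catches, with the fastener still at about 0.47 rad.
- **Fastener:** about 1.567 rad, measured after letting go and before the final press. During the press the gripper and arm hid it from the top camera, so I could not look at it again.
- **Final press:** about 21 N downward and steady, with about 11 N of sideways force along x. The fingers are about 62 mm from the fastener's centre, so clear of it.
- **Panel flat:** the fitted angle while pressing was about -0.002 rad, which is zero within the camera's accuracy. The tool height, 105.0 mm, matches a flat plate.
- **Things beside the box:** the pen, counter and tub look unmoved. The detection boxes shifted by a few pixels, which I took as detection noise.

I handed in at about 16.5 s, within the 53 s limit. I tried to read the force after handing in, but nothing could be read by then.

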